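# Repack a deadbolt set in its moulded tray

### The job

Pack the deadbolt set back into its moulded tray, each part lying flat or upright on the floor of the bay shaped for it: the bolt with the rectangular faceplate lengthwise (either way round) in the long bay, the big keyed cylinder key face up in the bay end to end with it, the large thumb-turn bar up in the big square bay, and the box strike plate up in the oblong bay beside the pocket with the keys and screws. Leave the look-alikes from other locks (spring latch, slim threaded cylinder, small thumb-turn, flat lipped strike) where they lie on the bench.

Things in the scene. Friction and masses are not known exactly. Their poses are not given: they have to be found in the camera images.
- tray: Fixed grey-brown pulp tray 207 (x) x 183 (y) x 19 mm, floor 4 thick, walls 5, left or right of the parts, any yaw. Origin: centre of underside. Bays, clear x by y, centre in tray frame, mm: bolt 122x78 (-37.5,-47.5); cylinder 70x78 (63.5,-47.5); thumb-turn 90x90 (-53.5,41.5); strike 102x52 (47.5,22.5); pocket 102x33 (47.5,70), not used: keys and screws lie in it, below the rim.
- deadbolt: Steel deadbolt lying along its x, 100 mm long, 25 high, 0.18 kg. x -50 to 2 mm: flat-sided case 20 wide (y), 23 high: grip across it near x = -10. x 2 to 22: round collar 24. x 22 to 25.5: upright rectangular faceplate 57 wide (y), 25 high. Then the square-ended bolt, 25 wide, to x = 50. Origin: centre of its underside, z up.
- cylinder: The deadbolt's keyed cylinder, round, key face up: foot flange 52 mm diameter, 8 high; above it a straight barrel 46 mm diameter, 34 mm high in all; brass plug with keyway in the top. 0.25 kg. Grip the barrel. Origin: centre of its underside, z up.
- thumbturn: The deadbolt's large thumb-turn: flat round rose 70 mm diameter, 12 high; on it a bar 46 mm long (x), 10 thick (y), from 17 to 38 mm above the underside, fixed to the rose. 0.20 kg. Grip the bar across its thickness. Origin: centre of its underside, z up.
- boxstrike: The deadbolt's box strike: steel plate 70 (x) x 32 (y) x 4 mm on top of a black dust box 48 x 26 x 28 mm on which it stands, 32 mm high in all; dark rectangular mouth and two screw holes in the plate. 0.09 kg. Grip the plate's long edges, 32 mm apart. Origin: centre of its underside, z up.
- springlatch: Look-alike, leave: spring latch of a knob lock. Case 20 mm wide like the deadbolt's, but a round 27 mm head, no rectangular faceplate, and a short slanted tongue. x from -45 to +40 mm, 27 high. Origin: centre of its underside, z up.
- mortisecylinder: Look-alike, leave: slim threaded cylinder standing key face up, head 33 mm diameter, 32 high, no foot flange. Origin: centre of its underside, z up.
- smallturn: Look-alike, leave: small bathroom thumb-turn, rose 45 mm diameter, bar 24 mm long (x), 7 thick, 27 high in all. Origin: centre of its underside, z up.
- flatstrike: Look-alike, leave: flat strike plate 70 x 32 mm with a lip on its +y side, lying flat, 4 to 6 mm high, no dust box. Origin: centre of its underside, z up.
Things that resemble listed ones, but are neither listed nor needed, are in the scene too. What is shaped like the deadbolt but black is not meant. What is shaped like the boxstrike but red is not meant.

How it is judged (in metres and radians):
At the end, for the whole second after the job is handed in: Each of the four parts rests on the floor of its own bay (origin inside the bay, under 10 mm above the tray's underside), upright as at the start to 0.15 rad, the bolt within 0.4 rad of the tray's x axis either way round, all at rest; each look-alike less than 30 mm from where it started (x of deadbolt in the frame of tray between -0.0595 and -0.0155 m and y of deadbolt in the frame of tray between -0.0695 and -0.0255 m and z of each of deadbolt, cylinder, thumbturn, boxstrike in the frame of tray below 0.01 m and angle between each of deadbolt, cylinder, thumbturn, boxstrike's own z axis and vertical below 0.15 rad and linear speed of each of deadbolt, cylinder, thumbturn, boxstrike below 0.02 m/s and angle between the x axis of deadbolt and the x axis of tray, either way round below 0.4 rad and x of cylinder in the frame of tray between 0.0505 and 0.0765 m and y of cylinder in the frame of tray between -0.0635 and -0.0315 m and x of thumbturn in the frame of tray between -0.0675 and -0.0395 m and y of thumbturn in the frame of tray between 0.0275 and 0.0555 m and x of boxstrike in the frame of tray between 0.0255 and 0.0695 m and y of boxstrike in the frame of tray between 0.0065 and 0.0385 m and distance of each of springlatch, mortisecylinder, smallturn, flatstrike from where it was at the start of the episode below 0.03 m); the robot touches nothing.
It also fails if it takes over 120 s, if anything falls off the work surface, if the arm or the gripper's body presses on something with over 40 N, if the wrist force passes 120 N, or if a joint passes its speed limit or range.

### The arm

A 6-joint arm with a two-finger parallel gripper is mounted at the origin on the work surface. World frame = base frame: x ahead of the robot, y to its left, z up, the work surface at z = 0. Lengths are in mm, angles in rad, forces in N, time in s.
With the tool pointing down it reaches from about 275 to 1000 mm from the base axis. Payload 8.4 kg.
Tool frame: the origin (TCP) lies at the very end of the fingers, on their centre line; the grasp point (between the pads) lies 19 mm behind it; z points along the fingers, y is the line along which they close (so a half turn about z gives the same grasp; the last joint's range is limited). The gripper opens to 85 mm and grips with 20 to 120 N. Pads are 22 mm wide; open, the fingers measure 114 mm over their backs; the gripper's body (76 mm by 85 mm) begins 54 mm behind the grasp point. The pads swing forward as they close: fully open they stand 13 mm farther back than shut.
Start: joints at [1.227, 0.353, 1.633, -0, 1.155, -0.002], TCP at [209.488, 588.848, 231.281] pointing down, gripper open.
Joint ranges: [-2.63, 2.63], [-0.92, 2.1], [0.06, 2.66], [-1.3, 4.44], [0, 2.69], [-3.02, 3.02]. Speed limits (rad/s): [2.22, 2.22, 2.79, 3.14, 3.14, 3.14].

### API

Orientations are given as [roll, pitch, yaw] about the fixed x, y, z axes, in that order (R = Rz(yaw) Ry(pitch) Rx(roll)).
In Python, from rig import sensors, grab_frame, camera_params, order gives the robot as it stands. The module is installed in compiled form; this text tells all that it offers.
- The arm moves only by the tool move_arm, never from a script. Its argument "motion" is a list of rows, each a list of 7 numbers: the turn, a rotation vector about the tool's x, y, z in rad, then the shift along the tool's x, y, z in m, then the finger opening in m, from 0 to 0.0854. A call has 1 to 8 rows; each row is the pose to reach, as a shift and turn from the pose commanded when the call began, along the tool's axes at that moment; what a row does not reach only later rows make up. A row lasts 1/8 s, in which the tool goes at most 62.5 mm and 10.7 degrees, less where a joint would pass 70% of its speed; a pose out of reach is approached as far as the arm can. A call with a gripper value outside its range is refused whole. The fingers move at their own pace and stop on an object; "grip_force" is the grip in N (left out, the last holds). Time passes only in rows, so rows that repeat a pose let the fingers close. It gives the time, the measured TCP pose, the force, the opening and the grip force at its end, in the units of the state.
- sensors.sense(): the state, without advancing time (a new reading comes with each control period).
- grab_frame(name): name is "scene" or "top"; returns (picture, depth): 400x640x3 uint8, red, green, blue; 400x640 float32, mm along the optical axis (not along the pixel's ray), 0 where there is no reading.
- camera_params(name): a dict with "camera_matrix" (3x3 intrinsics, pixels), "world_from_camera" (4x4, takes a point from camera to world coordinates). Camera axes: x right, y down, z forward; pixel columns grow to the right and rows downward; lengths in mm; the calibration is good to about 2 mm. A picture is of the moment at which its call begins. camera_params takes no time and is no camera call.
- order.sign_off(): hands the job in; it is judged then, once.
The state is a dict: "clock": time; "qpos": joint angles; "qvel": joint speeds; "joint_efforts": joint torques, N m; "eef_pos": TCP position; "tcp_rot": TCP orientation; "contact_force": force on the tool from outside, world axes, zero at the start; "wrist_torque": the same for the moment, N m; "opening": opening from 0.0 (shut) to 1.0 (fully open); "grasp_force": force on a finger pad.
Only numpy, scipy, OpenCV 4.12 (cv2) and the standard library are available. Lean on these libraries where they do the work, as an engineer would, in place of code of your own. Each camera call takes 0.05 s, during which the arm holds its last target. There are 200 camera calls.

## Working session

There is one attempt and no reset: what is moved stays moved. The work goes in short steps, Python scripts to look and compute and a tool call to move; the robot and the scene stay as the last step left them, time stands still between calls to the robot, and variables do not carry over. Pictures are saved under pics/ and viewed, at most 14 in all, crops included, and the job is handed in when it is done.

Besides the shell and the picture viewer there is one more tool, called after "Call:" as name(argument=value, ...) on one line, values as JSON. move_arm: Moves the arm, as the interface text tells. Its arguments: {"type":"object","properties":{"motion":{"type":"array","items":{"type":"array","items":{"type":"number"}}},"grip_force":{"type":"number"}},"required":["motion"]}

```bash
mkdir -p pics
python3 - <<'E'
from rig import sensors, grab_frame, camera_params
import cv2,numpy as np
for n in("top","scene"):
    p,d=grab_frame(n); cv2.imwrite(f"pics/{n}0.png",p[:,:,::-1]); np.save(f"{n}0.npy",d)
    c=camera_params(n); print(n,np.round(c["camera_matrix"],1).tolist(),np.round(c["world_from_camera"],3).tolist())
s=sensors.sense(); print(s)
E
```

```text
top [[449.1, 0.0, 318.4], [0.0, 449.1, 196.1], [0.0, 0.0, 1.0]] [[-0.005, -0.999, 0.035, 543.348], [-1.0, 0.005, -0.005, 13.239], [0.005, -0.035, -0.999, 1309.35], [0.0, 0.0, 0.0, 1.0]]
scene [[509.3, 0.0, 332.3], [0.0, 509.3, 194.8], [0.0, 0.0, 1.0]] [[0.645, 0.591, -0.485, 1150.728], [0.764, -0.504, 0.403, -479.869], [-0.006, -0.63, -0.776, 909.949], [0.0, 0.0, 0.0, 1.0]]
{'clock': 0.1, 'qpos': array([ 1.22664585e+00,  3.53607453e-01,  1.63403168e+00,  3.95826493e-05,
        1.15523365e+00, -2.36755417e-03]), 'qvel': array([-0.00080986, -0.00059288, -0.00360647,  0.00027761,  0.00084138,
        0.00029576]), 'joint_efforts': array([ 2.45505780e-04, -6.06354403e+01, -3.42818320e+01, -1.95059042e-04,
        3.98650867e-03, -8.51324148e-05]), 'eef_pos': array([209.30577657, 588.4609208 , 230.63094492]), 'tcp_rot': array([-3.14031261e+00, -3.92239393e-05,  2.79979370e+00]), 'contact_force': array([-0.09347425, -0.06701135,  0.19741515]), 'wrist_torque': array([ 0.03706642, -0.04061458, -0.05694833]), 'grasp_force': 0.0, 'opening': 0.9984732873392486}
```

View pics/top0.png

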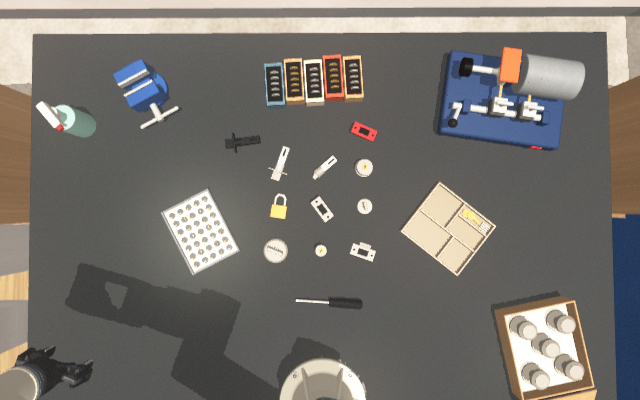

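View pics/scene0.png

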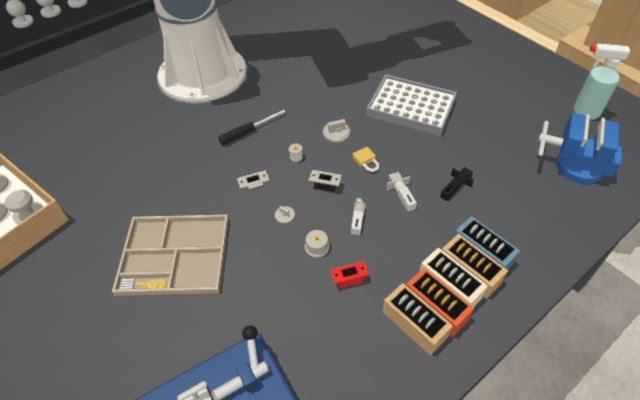

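The top view shows the deadbolt at (281,162), spring latch (325,167), cylinder (364,168), box strike (321,209), small turn (365,206), thumb-turn (275,250), mortise cylinder (321,250), flat strike (363,252) and tray (448,228), with keys in the pocket at (475,215). Next I'll measure them from depth.

```bash
cat > h.py <<'E'
import numpy as np,cv2
from rig import sensors, grab_frame, camera_params
def cloud(n,d):
    c=camera_params(n);K=c["camera_matrix"];T=c["world_from_camera"]
    v,u=np.indices(d.shape)
    P=np.stack([(u-K[0,2])/K[0,0]*d,(v-K[1,2])/K[1,1]*d,d],-1)
    return P@T[:3,:3].T+T[:3,3]
def proj(n,p):
    c=camera_params(n);K=c["camera_matrix"];T=np.linalg.inv(c["world_from_camera"])
    q=T[:3,:3]@np.asarray(p,float)+T[:3,3];q=K@q;return q[:2]/q[2]
E
python3 - <<'E'
from h import *
d=np.load("top0.npy");P=cloud("top",d)
img=cv2.imread("pics/top0.png")
print("table z", np.median(P[290:330,400:480,2]), P[290:330,400:480,2].std())
z=P[...,2]-np.median(P[290:330,400:480,2])
roi=dict(deadbolt=(262,144,298,184),cyl=(350,155,378,182),box=(306,192,338,226),turn=(258,234,293,268),spring=(308,150,342,184),small=(352,194,378,218),flat=(346,238,382,268),mort=(310,240,332,262),tray=(395,175,500,280))
for k,(a,b,c,e) in roi.items():
    m=z[b:e,a:c]>(3 if k!='flat' else 2); Q=P[b:e,a:c][m]; 
    r=cv2.minAreaRect(Q[:,:2].astype(np.float32)); print(k,m.sum(),"zmax",np.percentile(z[b:e,a:c][m],[50,95]).round(1),"mean",Q[:,:2].mean(0).round(1),"rect",np.round(r[0],1),np.round(r[1],1),round(r[2],1))
crop=cv2.resize(img[140:280,258:500],None,fx=3.3,fy=3.3,interpolation=cv2.INTER_CUBIC);cv2.imwrite("pics/crop1.png",crop)
E
```

```text
table z -0.21869576457311268 103.23631406878987
deadbolt 434 zmax [20.1 26.4] mean [681.7 116.4] rect [638.7 105.4] [233.3 126.2] 15.6
cyl 321 zmax [32.1 37.6] mean [ 668.7 -123.4] rect [ 670.2 -125. ] [79.2 76.2] 89.4
box 398 zmax [31.2 35.9] mean [551.   -2.4] rect [552.6  -2. ] [90.2 95.9] 89.7
turn 544 zmax [11.1 37.3] mean [433.2 130.6] rect [447.6  89.5] [122.4 212.1] 21.5
spring 346 zmax [20.  27.2] mean [669.6  -9.6] rect [633.3 -11.2] [ 96.3 180.2] 89.8
small 242 zmax [ 6.3 26.3] mean [ 559.4 -125.2] rect [561.  -75.2] [176.7  66.9] 89.6
flat 433 zmax [4.  8.3] mean [ 426.9 -121.7] rect [445.4 -72.3] [236.  109.2] 66.0
mort 156 zmax [30.4 35.6] mean [435.7   2.2] rect [470.5  -2.8] [ 54.9 138.8] 80.8
tray 4483 zmax [ 5.9 21. ] mean [ 495.8 -365. ] rect [ 498.3 -253.1] [533.2 301.9] 89.7
```

View pics/crop1.png

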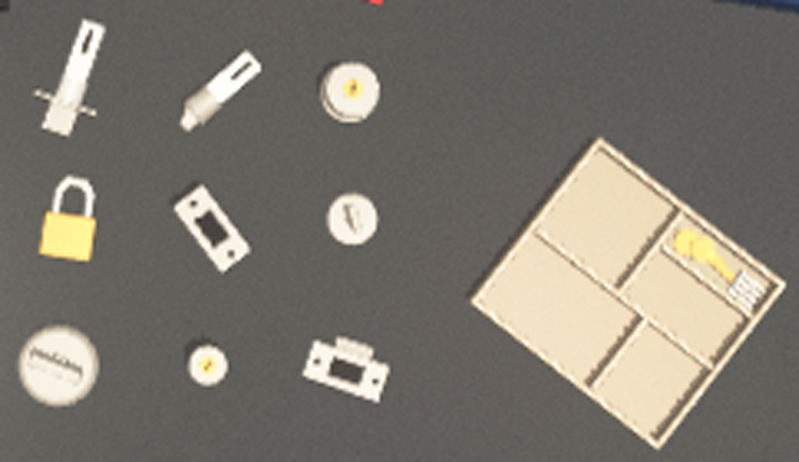

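The crop confirms each part. The deadbolt's faceplate is toward the lower left at crop (65,105) and the thumb-turn bay is at the tray's top (610,210). The bolt bay is at left (560,270), the cylinder bay at the bottom (650,375), and the strike bay sits beside the keys at (680,300). Next comes robust fitting.

```bash
cat >> h.py <<'E'
def median_depth(n,k=5):
    D=np.stack([grab_frame(n)[1] for _ in range(k)]);D[D==0]=np.nan
    return np.nan_to_num(np.nanmedian(D,0))
def comp(P,box,lo,hi):
    a,b,c,e=box;Q=P[b:e,a:c];m=((Q[...,2]>lo)&(Q[...,2]<hi)).astype(np.uint8)
    n,l,s,_=cv2.connectedComponentsWithStats(m,connectivity=4)
    return Q[l==1+np.argmax(s[1:,4])]
def show(k,Q):
    r=cv2.minAreaRect(Q[:,:2].astype(np.float32))
    w,v=np.linalg.eigh(np.cov(Q[:,:2].T)); a=np.arctan2(v[1,1],v[0,1])
    t=np.percentile(Q@np.r_[v[:,1],0],[1,99]);
    print(k,len(Q),"z",np.percentile(Q[:,2],[5,50,95]).round(1),"mean",Q[:,:2].mean(0).round(1),"rect",np.round(r[0],1),np.round(r[1],1),round(r[2],1),"pca",round(a,3))
E
python3 - <<'E'
from h import *
d=median_depth("top");np.save("top1.npy",d);P=cloud("top",d)
print("table",np.median(P[290:330,400:480,2]),np.median(P[215:235,375:395,2]),np.median(P[180:190,295:310,2]))
B=dict(deadbolt=(262,144,298,184),cyl=(350,155,378,182),box=(306,192,338,226),turn=(258,234,293,268),tray=(395,175,500,280))
for k in B: show(k,comp(P,B[k],4 if k!='tray' else 7,45 if k!='tray' else 25))
show("deadbolt case",comp(P,B['deadbolt'],16,30));show("cyl top",comp(P,B['cyl'],28,40));show("box top",comp(P,B['box'],26,38));show("turn bar",comp(P,B['turn'],26,45));show("tray any",comp(P,B['tray'],2,25))
d=median_depth("scene");np.save("scene1.npy",d);P=cloud("scene",d)
B=dict(deadbolt=(384,168,420,212),cyl=(300,226,334,260),box=(304,164,346,196),turn=(320,114,354,142),tray=(105,205,240,305))
print("scene table",np.median(P[190:200,215:230,2]))
for k,l,h in(("deadbolt",16,30),("cyl",28,40),("box",26,38),("turn",26,45),("turn",5,45),("tray",10,25),("tray",2,25)): show(k,comp(P,B[k],l,h))
E
```

```text
table -0.08418963026826987 -0.03099667321657762 -0.36980093524323365
deadbolt 306 z [12.4 22.1 25.6] mean [679.  116.8] rect [678.9 111.5] [54.8 99.6] 56.1 pca 2.791
cyl 249 z [ 6.4 33.7 36.1] mean [ 668.2 -122.5] rect [ 669.7 -123.2] [49.5 46.6] 26.2 pca 1.098
box 276 z [29.7 32.  34.3] mean [550.4  -2.4] rect [550.5  -2.3] [69.4 31.3] 36.6 pca -2.502
turn 460 z [ 7.3 11.6 37.6] mean [432.5 131.6] rect [432.1 131.6] [66.6 66.3] 89.7 pca -2.798
tray 1076 z [ 8.5 18.1 21. ] mean [ 491.4 -376.5] rect [ 493.  -365.4] [207.5 183.9] 51.4 pca 0.983
deadbolt case 284 z [18.7 22.3 25.6] mean [679.6 117.1] rect [679.8 112.3] [52.5 98.8] 56.1 pca 2.792
cyl top 201 z [31.7 34.  36.2] mean [ 669.9 -124.4] rect [ 669.6 -124.4] [42.4 44. ] 44.5 pca 1.818
box top 276 z [29.7 32.  34.3] mean [550.4  -2.4] rect [550.5  -2.3] [69.4 31.3] 36.6 pca -2.502
turn bar 63 z [33.8 37.1 38.9] mean [432.2 132.4] rect [431.8 132.4] [45.7 10. ] 70.2 pca 1.207
tray any 4456 z [ 2.5  4.8 19.6] mean [ 492.9 -367.5] rect [ 494.  -367.6] [216.8 191.4] 51.0 pca 0.894
scene table 1.0618286012677345
deadbolt 418 z [17.7 23.  25.8] mean [683.1 114.4] rect [682.  109.8] [54.2 99.9] 56.4 pca 2.793
cyl 343 z [31.5 34.9 36.3] mean [ 673.2 -126.7] rect [ 672.1 -125.6] [43.6 44. ] 50.8 pca 2.63
box 351 z [30.5 32.9 34.7] mean [552.9  -4. ] rect [551.7  -3. ] [70.  34.2] 36.7 pca -2.504
turn 112 z [26.9 36.5 40.2] mean [435.4 130.9] rect [433.7 131.1] [45.7 11.1] 69.5 pca 1.21
turn 459 z [ 7.4 13.2 38.7] mean [441.2 125.8] rect [439.4 127.4] [68.7 55.3] 50.2 pca 1.025
tray 2394 z [11.  18.8 21.2] mean [ 495.8 -379. ] rect [ 493.8 -365.7] [207.9 184.9] 51.3 pca 1.136
tray 8134 z [ 3.7  5.9 20.4] mean [ 494.6 -369. ] rect [ 482.9 -362.4] [219.4 210.6] 50.9 pca 0.878
```

```bash
cat >> h.py <<'E'
from scipy.spatial.transform import Rotation as Ro
TY=np.radians(51.35-180); TC=np.array([493.4,-365.5])
def bay(x,y): 
    c,s=np.cos(TY),np.sin(TY); return TC+np.array([c*x-s*y,s*x+c*y])
def go(x,y,z,yaw):
    s=sensors.sense(); R=Ro.from_euler('xyz',s['tcp_rot']); T=Ro.from_euler('xyz',[np.pi,0,yaw])
    dv=R.inv().apply(np.array([x,y,z])-s['eef_pos'])/1000
    print("rot",(R.inv()*T).as_rotvec().round(3),"shift",dv.round(4),"| now",s['eef_pos'].round(1),s['tcp_rot'].round(3),"open",round(s['opening'],3),"grasp",round(s['grasp_force'],1),"F",s['contact_force'].round(1),"t",s['clock'])
E
python3 - <<'E'
from h import *
for n,b in(("top",(262,144,298,184)),("scene",(384,168,420,212))):
    Q=comp(cloud(n,np.load(n+"1.npy")),b,16,30)
    a=2.79
    for _ in range(4):
        e=np.array([np.cos(a),np.sin(a)]);f=np.array([-e[1],e[0]])
        u=Q[:,:2]@e;v=Q[:,:2]@f;u0=(u.min()+u.max())/2; m=(u<u0)
        vm=np.median(v[m]); m&=abs(v-vm)<14
        w,V=np.linalg.eigh(np.cov(Q[m,:2].T));d=V[:,1]*np.sign(V[:,1]@e);a=np.arctan2(d[1],d[0])
    W=np.abs(v-vm)>16
    print(n,a,"len",np.ptp(u),"face u",(u[W]-u0).round(0).tolist(),"origin",(e*u0+f*np.mean(v[m])).round(1),"width",np.ptp(v[m]))
for k,b in dict(bolt=(-37.5,-47.5),cyl=(63.5,-47.5),turn=(-53.5,41.5),box=(47.5,22.5)).items(): print(k,bay(*b).round(1))
E
```

```text
top 2.797426446300314 len 100.20204088941898 face u [25.0, 24.0, 23.0, 25.0, 24.0, 24.0, 24.0, 23.0, 26.0, 25.0, 24.0] origin [682.9 115.8] width 20.137911720657826
scene 2.79558282565662 len 100.40229607487288 face u [25.0, 26.0, 26.0, 25.0, 24.0, 24.0, 24.0, 24.0, 23.0, 24.0, 23.0, 22.0, 24.0, 24.0, 23.0, 23.0, 22.0, 24.0, 24.0, 23.0, 26.0, 26.0, 26.0, 23.0, 23.0, 26.0, 25.0, 23.0, 22.0, 22.0, 24.0, 24.0, 23.0, 23.0, 24.0, 24.0, 23.0, 24.0, 22.0] origin [684.9 113.8] width 21.212667922830633
bolt [ 479.7 -306.5]
cyl [ 416.6 -385.4]
turn [ 559.2 -349.6]
box [ 481.3 -416.6]
```

```bash
python3 -c "
from h import *
go(432.4,131.8,130,1.207)"
```

```text
rot [ 0.    -0.     1.593] shift [-0.3632 -0.3559  0.1013] | now [209.5 588.9 231.3] [3.142 0.    2.8  ] open 1.001 grasp 0.0 F [1.3 1.1 1. ] t 0.6
```

Call:
move_arm(motion=[[0,0,1.593,-0.3632,-0.3559,0.1013,0.03],[0,0,1.593,-0.3632,-0.3559,0.1013,0.03],[0,0,1.593,-0.3632,-0.3559,0.1013,0.03],[0,0,1.593,-0.3632,-0.3559,0.1013,0.03],[0,0,1.593,-0.3632,-0.3559,0.1013,0.03],[0,0,1.593,-0.3632,-0.3559,0.1013,0.03],[0,0,1.593,-0.3632,-0.3559,0.1013,0.03],[0,0,1.593,-0.3632,-0.3559,0.1013,0.03]])

```text
clock: 1.6
eef_pos: [425.4, 146.4, 133.7]
tcp_rot: [3.141, -0.001, 1.294]
contact_force: [2.1, 0.8, -0.9]
opening: 0.352
grasp_force: 0.0
```

```bash
python3 -c "
from h import *
go(432.4,131.8,60,1.207)"
```

```text
rot [ 0.001 -0.001  0.087] shift [-0.0122  0.0107  0.0737] | now [425.4 146.4 133.7] [ 3.141e+00 -1.000e-03  1.294e+00] open 0.352 grasp 0.0 F [ 2.1  0.8 -0.9] t 1.6
```

Call:
move_arm(motion=[[0,0,0.087,-0.0122,0.0107,0.0737,0.03],[0,0,0.087,-0.0122,0.0107,0.0737,0.03],[0,0,0.087,-0.0122,0.0107,0.0737,0.03],[0,0,0.087,-0.0122,0.0107,0.0737,0.03]])

```text
clock: 2.1
eef_pos: [432.3, 134.7, 61.4]
tcp_rot: [3.14, -0.001, 1.215]
contact_force: [-0.1, 1.1, 0.8]
opening: 0.352
grasp_force: 0.0
```

```bash
python3 -c "
from h import *
go(432.4,131.8,15,1.207)"
```

```text
rot [ 0.002 -0.001  0.008] shift [-0.0027  0.0011  0.0464] | now [432.3 134.7  61.4] [ 3.140e+00 -1.000e-03  1.215e+00] open 0.352 grasp 0.0 F [-0.1  1.1  0.8] t 2.1
```

Call:
move_arm(motion=[[0,0,0.008,-0.0027,0.0011,0.02,0.03],[0,0,0.008,-0.0027,0.0011,0.0464,0.03],[0,0,0.008,-0.0027,0.0011,0.0464,0.03],[0,0,0.008,-0.0027,0.0011,0.0464,0.03]])

```text
clock: 2.6
eef_pos: [432.3, 131.3, 14.8]
tcp_rot: [3.14, -0.001, 1.206]
contact_force: [0.3, 0.5, -0.5]
opening: 0.352
grasp_force: 0.0
```

```bash
python3 -c "
from h import *
go(432.4,131.8,15,1.207)"
```

```text
rot [ 0.001 -0.001 -0.001] shift [ 0.0005 -0.0001 -0.0002] | now [432.3 131.3  14.8] [ 3.140e+00 -1.000e-03  1.206e+00] open 0.352 grasp 0.0 F [ 0.3  0.5 -0.5] t 2.6
```

Positioned well; close and lift.

Call:
move_arm(motion=[[0,0,0,0,0,0,0.0],[0,0,0,0,0,0,0.0],[0,0,0,0,0,0,0.0],[0,0,0,0,0,0,0.0],[0,0,0,0,0,-0.04,0.0],[0,0,0,0,0,-0.1,0.0],[0,0,0,0,0,-0.1,0.0],[0,0,0,0,0,-0.1,0.0]], grip_force=50)

```text
clock: 3.6
eef_pos: [431.4, 130.6, 113.8]
tcp_rot: [3.141, -0.001, 1.205]
contact_force: [0.4, -0.1, -2.3]
opening: 0.197
grasp_force: 49.3
```

```bash
python3 -c "
from h import *
go(559.2,-349.6,100,0.6)"
```

```text
rot [ 0.001 -0.001  0.605] shift [-0.4027  0.2911  0.0138] | now [431.4 130.6 113.8] [ 3.141e+00 -1.000e-03  1.205e+00] open 0.197 grasp 49.3 F [ 0.4 -0.1 -2.3] t 3.6
```

Call:
move_arm(motion=[[0,0,0.605,-0.4027,0.2911,0.0138,0.0],[0,0,0.605,-0.4027,0.2911,0.0138,0.0],[0,0,0.605,-0.4027,0.2911,0.0138,0.0],[0,0,0.605,-0.4027,0.2911,0.0138,0.0],[0,0,0.605,-0.4027,0.2911,0.0138,0.0],[0,0,0.605,-0.4027,0.2911,0.0138,0.0],[0,0,0.605,-0.4027,0.2911,0.0138,0.0],[0,0,0.605,-0.4027,0.2911,0.0138,0.0]])

```text
clock: 4.6
eef_pos: [558.3, -351.1, 97.1]
tcp_rot: [-3.138, 0.001, 0.599]
contact_force: [0.4, -0.3, -2.7]
opening: 0.196
grasp_force: 49.3
```

Run:
```python
from h import *
go(559.2,-349.6,60,0.6)
p,d=grab_frame("scene");cv2.imwrite("pics/s1.png",cv2.resize(p[120:330,60:360,::-1],None,fx=2.6,fy=2.6))
```

```text
rot [-0.003  0.001 -0.001] shift [ 0.0017 -0.0006  0.0371] | now [ 558.3 -351.1   97.1] [-3.138e+00  1.000e-03  5.990e-01] open 0.196 grasp 49.3 F [ 0.4 -0.3 -2.7] t 4.6
```

View pics/s1.png

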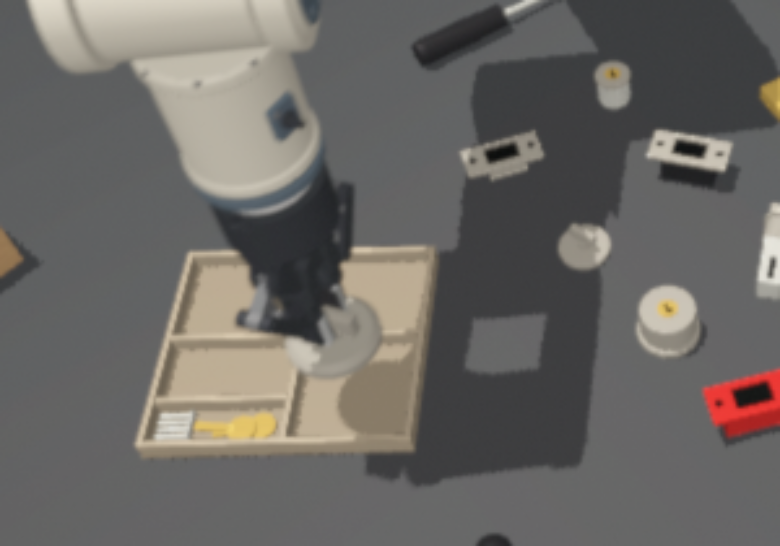

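The thumb-turn is held by its bar, with the rose visible at crop (335,335) above the tray. I'll check its tilt and centre from depth before lowering.

Run:
```python
from h import *
d=median_depth("scene",3);P=cloud("scene",d)
Q=P[225:275,165:210].reshape(-1,3)
Q=Q[(Q[:,2]>80)&(Q[:,2]<108)&(np.hypot(Q[:,0]-559,Q[:,1]+350)<50)]
for _ in range(6):
    A=np.c_[Q[:,:2]-[559,-350],np.ones(len(Q))];c=np.linalg.lstsq(A,Q[:,2],rcond=None)[0];r=Q[:,2]-A@c
    Q=Q[abs(r)<max(2.5,1.5*r.std())] if _<5 else Q
print(len(Q),c.round(3),r.std(),Q.min(0).round(1),Q.max(0).round(1)); go(559.2,-349.6,22,0.6)
```

```text
382 [-3.5000e-02 -0.0000e+00  9.5006e+01] 1.1026982432046804 [ 519.  -388.8   91.3] [ 594.7 -322.9   98.2]
rot [-0.004  0.002 -0.002] shift [0.0015 0.0008 0.0749] | now [ 557.8 -349.9   96.9] [-3.138e+00  2.000e-03  5.980e-01] open 0.197 grasp 49.4 F [ 0.8 -0.1 -1.6] t 4.8
```

Call:
move_arm(motion=[[0,0,0,0.0015,0.0008,0.05,0.0],[0,0,0,0.0015,0.0008,0.07,0.0],[0,0,0,0.0015,0.0008,0.077,0.0],[0,0,0,0.0015,0.0008,0.077,0.0],[0,0,0,0.0015,0.0008,0.077,0.0]])

```text
clock: 5.42
eef_pos: [561.8, -349.8, 24.1]
tcp_rot: [3.14, -0.001, 0.6]
contact_force: [0.6, -0.3, -2.3]
opening: 0.195
grasp_force: 49.5
```

```bash
python3 -c "
from h import *
go(559.2,-349.6,18,0.6)"
```

```text
rot [ 0.002 -0.001 -0.   ] shift [-0.0021 -0.0017  0.0061] | now [ 561.8 -349.8   24.1] [ 3.14e+00 -1.00e-03  6.00e-01] open 0.195 grasp 49.5 F [ 0.6 -0.3 -2.3] t 5.425
```

Call:
move_arm(motion=[[0,0,0,-0.0021,-0.0017,0.004,0.0],[0,0,0,-0.0021,-0.0017,0.0065,0.0],[0,0,0,-0.0021,-0.0017,0.0065,0.0],[0,0,0,-0.0021,-0.0017,0.0065,0.0]])

```text
clock: 5.92
eef_pos: [558.7, -349.7, 19.0]
tcp_rot: [3.14, -0.001, 0.6]
contact_force: [-6.4, 3.0, 19.7]
opening: 0.196
grasp_force: 51.9
```

```bash
python3 -c "
from h import *
go(559.2,-349.6,18,0.6)"
```

```text
rot [ 0.002 -0.001 -0.   ] shift [0.0005 0.0002 0.001 ] | now [ 558.7 -349.7   19. ] [ 3.14e+00 -1.00e-03  6.00e-01] open 0.196 grasp 51.9 F [-6.4  3.  19.7] t 5.925
```

Call:
move_arm(motion=[[0,0,0,0,0,-0.001,0.035],[0,0,0,0,0,-0.001,0.035],[0,0,0,0,0,-0.001,0.035],[0,0,0,0,0,-0.04,0.035],[0,0,0,0,0,-0.09,0.035],[0,0,0,0,0,-0.09,0.035],[0,0,0,0,0,-0.09,0.035]])

```text
clock: 6.8
eef_pos: [558.0, -349.1, 105.8]
tcp_rot: [-3.141, 0.0, 0.6]
contact_force: [-0.7, -0.1, -0.0]
opening: 0.409
grasp_force: 0.0
```

```bash
python3 -c "
from h import *
go(551,-2.7,110,0.64)"
```

```text
rot [-0.    0.   -0.04] shift [ 0.1897 -0.2898 -0.0041] | now [ 558.  -349.1  105.8] [-3.141  0.     0.6  ] open 0.409 grasp 0.0 F [-0.7 -0.1 -0. ] t 6.8
```

Next the box strike; move away, then check the tray from the top on the way.

Call:
move_arm(motion=[[0,0,-0.04,0.19,-0.29,-0.004,0.055],[0,0,-0.04,0.19,-0.29,-0.004,0.055],[0,0,-0.04,0.19,-0.29,-0.004,0.055],[0,0,-0.04,0.19,-0.29,-0.004,0.055],[0,0,-0.04,0.19,-0.29,-0.004,0.055],[0,0,-0.04,0.19,-0.29,-0.004,0.055],[0,0,-0.04,0.19,-0.29,-0.004,0.055],[0,0,-0.04,0.19,-0.29,-0.004,0.055]])

```text
clock: 7.8
eef_pos: [550.8, -2.9, 109.2]
tcp_rot: [-3.141, 0.002, 0.64]
contact_force: [-0.4, -0.1, 0.4]
opening: 0.646
grasp_force: 0.0
```

Run:
```python
from h import *
go(551,-2.7,50,0.64)
P=cloud("top",median_depth("top",3))
def chk(lo,hi,r,c):
    Q=P[170:285,390:505].reshape(-1,3);Q=Q[(Q[:,2]>lo)&(Q[:,2]<hi)&(np.hypot(*(Q[:,:2]-c).T)<r)];return Q
c=bay(-53.5,41.5);show("rose",chk(11,21,39,c));show("bar",chk(34,48,30,c));
```

```text
rot [-0.001  0.002  0.   ] shift [0.0004 0.     0.0592] | now [550.8  -2.9 109.2] [-3.141e+00  2.000e-03  6.400e-01] open 0.646 grasp 0.0 F [-0.4 -0.1  0.4] t 7.8
rose 350 z [11.9 15.7 19.2] mean [ 558.8 -346.6] rect [ 559.5 -348.7] [67.4 66.5] 89.7 pca 2.37
bar 67 z [35.6 41.4 43.9] mean [ 558.8 -348.2] rect [ 559. -349.] [44.9 10.9] 32.8 pca -2.551
```

Call:
move_arm(motion=[[0,0,0,0.0004,0,0.05,0.055],[0,0,0,0.0004,0,0.08,0.055],[0,0,0,0.0004,0,0.0935,0.055],[0,0,0,0.0004,0,0.0935,0.055],[0,0,0,0.0004,0,0.0935,0.055]])

```text
clock: 8.57
eef_pos: [552.6, -2.6, 17.7]
tcp_rot: [3.141, -0.001, 0.639]
contact_force: [-0.3, -0.3, 0.4]
opening: 0.649
grasp_force: 0.0
```

```bash
python3 -c "
from h import *
go(551,-2.7,16,0.64)"
```

```text
rot [ 0.001 -0.001 -0.001] shift [-0.0014 -0.0009  0.0017] | now [552.6  -2.6  17.7] [ 3.141e+00 -1.000e-03  6.390e-01] open 0.649 grasp 0.0 F [-0.3 -0.3  0.4] t 8.575
```

Call:
move_arm(motion=[[0,0,0,-0.001,-0.0005,0.0018,0.055],[0,0,0,-0.001,-0.0005,0.0018,0.0],[0,0,0,-0.001,-0.0005,0.0018,0.0],[0,0,0,-0.001,-0.0005,0.0018,0.0],[0,0,0,-0.001,-0.0005,0.0018,0.0],[0,0,0,-0.001,-0.0005,-0.04,0.0],[0,0,0,-0.001,-0.0005,-0.09,0.0],[0,0,0,-0.001,-0.0005,-0.09,0.0]], grip_force=40)

```text
clock: 9.57
eef_pos: [553.3, -2.5, 110.5]
tcp_rot: [3.137, -0.006, 0.64]
contact_force: [0.9, -0.6, -1.0]
opening: 0.357
grasp_force: 40.0
```

```bash
python3 -c "
from h import *
go(481.3,-416.6,100,0.896)"
```

```text
rot [ 0.005 -0.005 -0.256] shift [-0.3051  0.2891  0.01  ] | now [553.3  -2.5 110.5] [ 3.137 -0.006  0.64 ] open 0.357 grasp 40.0 F [ 0.9 -0.6 -1. ] t 9.575
```

Call:
move_arm(motion=[[0,0,-0.256,-0.305,0.289,0.01,0.0],[0,0,-0.256,-0.305,0.289,0.01,0.0],[0,0,-0.256,-0.305,0.289,0.01,0.0],[0,0,-0.256,-0.305,0.289,0.01,0.0],[0,0,-0.256,-0.305,0.289,0.01,0.0],[0,0,-0.256,-0.305,0.289,0.01,0.0],[0,0,-0.256,-0.305,0.289,0.01,0.0],[0,0,-0.256,-0.305,0.289,0.01,0.0]])

```text
clock: 10.58
eef_pos: [477.2, -419.5, 95.5]
tcp_rot: [-3.142, 0.0, 0.892]
contact_force: [0.4, 1.1, -0.5]
opening: 0.359
grasp_force: 40.1
```

Run:
```python
from h import *
go(481.3,-416.6,60,0.896)
p,d=grab_frame("scene");cv2.imwrite("pics/s2.png",cv2.resize(p[150:330,80:280,::-1],None,fx=3,fy=3))
go(481.3,-416.6,60,0.896)
```

```text
rot [-0.     0.    -0.004] shift [0.0048 0.0013 0.0355] | now [ 477.2 -419.5   95.5] [-3.142  0.     0.892] open 0.359 grasp 40.1 F [ 0.4  1.1 -0.5] t 10.575
rot [-0.002 -0.    -0.003] shift [0.003  0.0027 0.0354] | now [ 477.3 -417.3   95.4] [-3.14  -0.     0.893] open 0.356 grasp 40.1 F [-0.   0.4 -1.6] t 10.625
```

View pics/s2.png

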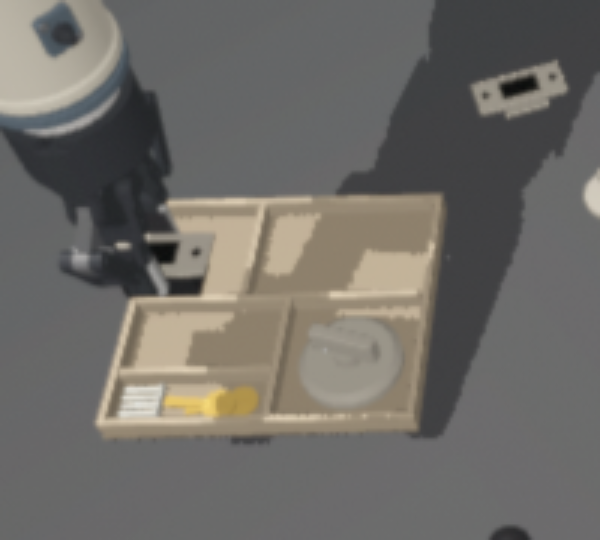

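Thumb-turn sits flat in its bay (350,360); the box strike is held level at (175,255). Lowering.

Call:
move_arm(motion=[[0,0,0,0.003,0.0017,0.03,0.0],[0,0,0,0.003,0.0017,0.055,0.0],[0,0,0,0.003,0.0017,0.055,0.0],[0,0,0,0.003,0.0017,0.055,0.0],[0,0,0,0.003,0.0017,0.055,0.0]])

```text
clock: 11.25
eef_pos: [482.4, -415.4, 42.9]
tcp_rot: [3.14, 0.0, 0.896]
contact_force: [-0.3, -0.2, 0.4]
opening: 0.358
grasp_force: 40.1
```

```bash
python3 -c "
from h import *
go(481.3,-416.6,19.5,0.896)"
```

```text
rot [0.002 0.    0.   ] shift [-0.0017 -0.0002  0.0234] | now [ 482.4 -415.4   42.9] [3.14  0.    0.896] open 0.358 grasp 40.1 F [-0.3 -0.2  0.4] t 11.25
```

Call:
move_arm(motion=[[0,0,0,-0.0015,0,0.012,0.0],[0,0,0,-0.0015,0,0.02,0.0],[0,0,0,-0.0015,0,0.022,0.0],[0,0,0,-0.0015,0,0.0225,0.0],[0,0,0,-0.0015,0,0.0225,0.0]])

```text
clock: 11.88
eef_pos: [480.2, -416.1, 19.6]
tcp_rot: [-3.14, 0.0, 0.896]
contact_force: [-2.7, 2.7, 8.1]
opening: 0.361
grasp_force: 40.8
```

```bash
python3 -c "
from h import *
go(481.3,-416.6,20,0.896)"
```

```text
rot [-0.001  0.    -0.   ] shift [ 0.0003  0.0011 -0.0004] | now [ 480.2 -416.1   19.6] [-3.14   0.     0.896] open 0.361 grasp 40.8 F [-2.7  2.7  8.1] t 11.875
```

Call:
move_arm(motion=[[0,0,0,0,0,-0.001,0.046],[0,0,0,0,0,-0.001,0.046],[0,0,0,0,0,-0.001,0.046],[0,0,0,0,0,-0.04,0.046],[0,0,0,0,0,-0.09,0.046],[0,0,0,0,0,-0.09,0.046],[0,0,0,0,0,-0.09,0.046]])

```text
clock: 12.75
eef_pos: [480.5, -416.2, 109.0]
tcp_rot: [-3.141, 0.0, 0.896]
contact_force: [0.1, 0.1, -0.3]
opening: 0.541
grasp_force: 0.0
```

```bash
python3 -c "
from h import *
go(670.5,-124.8,100,0.6)"
```

```text
rot [-0.     0.     0.296] shift [ 0.3462 -0.0338  0.009 ] | now [ 480.5 -416.2  109. ] [-3.141  0.     0.896] open 0.541 grasp 0.0 F [ 0.1  0.1 -0.3] t 12.75
```

Call:
move_arm(motion=[[0,0,0.296,0.346,-0.034,0.009,0.07],[0,0,0.296,0.346,-0.034,0.009,0.07],[0,0,0.296,0.346,-0.034,0.009,0.07],[0,0,0.296,0.346,-0.034,0.009,0.07],[0,0,0.296,0.346,-0.034,0.009,0.07],[0,0,0.296,0.346,-0.034,0.009,0.07],[0,0,0.296,0.346,-0.034,0.009,0.07],[0,0,0.296,0.346,-0.034,0.009,0.07]])

```text
clock: 13.75
eef_pos: [669.2, -125.1, 98.7]
tcp_rot: [-3.14, 0.002, 0.6]
contact_force: [-0.5, -0.4, 0.6]
opening: 0.817
grasp_force: 0.0
```

Run:
```python
from h import *
P=cloud("top",median_depth("top",3))
Q=P[170:285,390:505].reshape(-1,3);c=bay(47.5,22.5)
show("plate",Q[(Q[:,2]>29)&(Q[:,2]<42)&(np.hypot(*(Q[:,:2]-c).T)<45)])
go(670.5,-124.8,12,0.6)
```

```text
plate 283 z [33.2 36.3 39. ] mean [ 480.  -415.1] rect [ 480.  -415.3] [69.9 31.9] 51.6 pca 0.894
rot [-0.001  0.001 -0.002] shift [ 0.0017 -0.0005  0.0877] | now [ 669.5 -126.2   99.7] [-3.141e+00  1.000e-03  5.980e-01] open 0.822 grasp 0.0 F [-0.1 -0.2  0.5] t 13.9
```

Box strike is seated (top 36.3, expected 36). Now the cylinder.

Call:
move_arm(motion=[[0,0,0,0.001,-0.0005,0.05,0.07],[0,0,0,0.001,-0.0005,0.08,0.07],[0,0,0,0.001,-0.0005,0.087,0.07],[0,0,0,0.001,-0.0005,0.087,0.07],[0,0,0,0.001,-0.0005,0.087,0.07]])

```text
clock: 14.52
eef_pos: [672.0, -124.5, 14.8]
tcp_rot: [3.14, -0.002, 0.599]
contact_force: [-0.3, -0.3, 0.1]
opening: 0.823
grasp_force: 0.0
```

```bash
python3 -c "
from h import *
go(670.5,-124.8,12,0.6)"
```

```text
rot [ 0.002 -0.002 -0.001] shift [-0.0014 -0.0006  0.0028] | now [ 672.  -124.5   14.8] [ 3.14e+00 -2.00e-03  5.99e-01] open 0.823 grasp 0.0 F [-0.3 -0.3  0.1] t 14.525
```

Call:
move_arm(motion=[[0,0,0,-0.001,0,0.003,0.07],[0,0,0,-0.001,0,0.003,0.02],[0,0,0,-0.001,0,0.003,0.02],[0,0,0,-0.001,0,0.003,0.02],[0,0,0,-0.001,0,0.003,0.02],[0,0,0,-0.001,0,-0.04,0.02],[0,0,0,-0.001,0,-0.09,0.02],[0,0,0,-0.001,0,-0.09,0.02]], grip_force=60)

```text
clock: 15.52
eef_pos: [672.9, -125.0, 107.4]
tcp_rot: [3.137, -0.005, 0.6]
contact_force: [1.2, -0.6, -2.7]
opening: 0.516
grasp_force: 62.6
```

```bash
python3 -c "
from h import *
print(bay(63.5,-47.5)); go(416.6,-385.4,100,0.3)"
```

```text
[ 416.64400585 -385.42529451]
rot [ 0.004 -0.006  0.3  ] shift [-0.3585  0.0702  0.0059] | now [ 672.9 -125.   107.4] [ 3.137 -0.005  0.6  ] open 0.516 grasp 62.6 F [ 1.2 -0.6 -2.7] t 15.525
```

Call:
move_arm(motion=[[0,0,0.3,-0.3585,0.07,0.006,0.02],[0,0,0.3,-0.3585,0.07,0.006,0.02],[0,0,0.3,-0.3585,0.07,0.006,0.02],[0,0,0.3,-0.3585,0.07,0.006,0.02],[0,0,0.3,-0.3585,0.07,0.006,0.02],[0,0,0.3,-0.3585,0.07,0.006,0.02],[0,0,0.3,-0.3585,0.07,0.006,0.02],[0,0,0.3,-0.3585,0.07,0.006,0.02]])

```text
clock: 16.52
eef_pos: [413.2, -384.2, 96.2]
tcp_rot: [-3.14, 0.001, 0.299]
contact_force: [0.3, 0.2, -2.7]
opening: 0.518
grasp_force: 62.5
```

Run:
```python
from h import *
p,d=grab_frame("scene")
go(416.6,-385.4,40,0.3)
```

```text
rot [-0.001  0.     0.   ] shift [0.0022 0.0024 0.0564] | now [ 413.8 -383.9   96.4] [-3.14  0.    0.3 ] open 0.518 grasp 62.5 F [ 0.3  0.4 -3.3] t 16.575
```

Call:
move_arm(motion=[[0,0,0,0.0015,0.0018,0.03,0.02],[0,0,0,0.0015,0.0018,0.055,0.02],[0,0,0,0.0015,0.0018,0.055,0.02],[0,0,0,0.0015,0.0018,0.055,0.02],[0,0,0,0.0015,0.0018,0.055,0.02]])

```text
clock: 17.2
eef_pos: [416.6, -386.3, 43.3]
tcp_rot: [3.14, -0.001, 0.3]
contact_force: [-0.0, 0.5, -2.8]
opening: 0.518
grasp_force: 62.5
```

```bash
python3 -c "
from h import *
go(416.6,-385.4,15.5,0.3)"
```

```text
rot [ 0.001 -0.001  0.   ] shift [ 0.0003 -0.0009  0.0278] | now [ 416.6 -386.3   43.3] [ 3.14e+00 -1.00e-03  3.00e-01] open 0.518 grasp 62.5 F [-0.   0.5 -2.8] t 17.2
```

Call:
move_arm(motion=[[0,0,0,0.0003,-0.0009,0.014,0.02],[0,0,0,0.0003,-0.0009,0.023,0.02],[0,0,0,0.0003,-0.0009,0.026,0.02],[0,0,0,0.0003,-0.0009,0.026,0.02],[0,0,0,0.0003,-0.0009,0.026,0.02]])

```text
clock: 17.82
eef_pos: [415.8, -385.2, 16.3]
tcp_rot: [3.141, -0.0, 0.3]
contact_force: [-0.1, 0.8, -2.7]
opening: 0.519
grasp_force: 62.7
```

```bash
python3 -c "
from h import *
go(416.6,-385.4,15.5,0.3)"
```

```text
rot [ 0. -0. -0.] shift [0.0007 0.0004 0.0008] | now [ 415.8 -385.2   16.3] [ 3.141 -0.     0.3  ] open 0.519 grasp 62.7 F [-0.1  0.8 -2.7] t 17.825
```

Call:
move_arm(motion=[[0,0,0,0.0007,0,0.0013,0.02],[0,0,0,0.0007,0,0.0013,0.02],[0,0,0,0.0007,0,0.0013,0.056],[0,0,0,0.0007,0,0.0013,0.056],[0,0,0,0.0007,0,0.0013,0.056],[0,0,0,0.0007,0,-0.03,0.056],[0,0,0,0.0007,0,-0.09,0.056],[0,0,0,0.0007,0,-0.09,0.056]])

```text
clock: 18.82
eef_pos: [418.7, -387.1, 110.7]
tcp_rot: [3.135, -0.004, 0.3]
contact_force: [0.9, 0.1, 0.4]
opening: 0.653
grasp_force: 0.0
```

```bash
python3 -c "
from h import *
go(695,111,110,2.796-np.pi)"
```

```text
rot [ 0.005 -0.006  0.645] shift [ 4.110e-01 -3.943e-01 -4.000e-04] | now [ 418.7 -387.1  110.7] [ 3.135 -0.004  0.3  ] open 0.653 grasp 0.0 F [0.9 0.1 0.4] t 18.825
```

Call:
move_arm(motion=[[0,0,0.645,0.411,-0.394,0,0.045],[0,0,0.645,0.411,-0.394,0,0.045],[0,0,0.645,0.411,-0.394,0,0.045],[0,0,0.645,0.411,-0.394,0,0.045],[0,0,0.645,0.411,-0.394,0,0.045],[0,0,0.645,0.411,-0.394,0,0.045],[0,0,0.645,0.411,-0.394,0,0.045],[0,0,0.645,0.411,-0.394,0,0.045]])

```text
clock: 19.82
eef_pos: [652.1, 40.9, 105.3]
tcp_rot: [3.141, 0.001, -0.345]
contact_force: [0.7, 0.1, -0.7]
opening: 0.524
grasp_force: 0.0
```

Run:
```python
from h import *
P=cloud("top",median_depth("top",3))
Q=P[170:285,390:505].reshape(-1,3);c=bay(63.5,-47.5)
show("cyl",Q[(Q[:,2]>32)&(Q[:,2]<45)&(np.hypot(*(Q[:,:2]-c).T)<40)])
go(695,111,40,2.796-np.pi)
```

```text
cyl 210 z [34.9 37.8 40.3] mean [ 417.1 -384.1] rect [ 417.5 -384.7] [44.1 43.2] 84.5 pca 1.272
rot [-0.     0.     0.004] shift [ 0.017  -0.0794  0.0652] | now [652.4  41.9 105.2] [-3.141  0.    -0.341] open 0.528 grasp 0.0 F [-0.1  0.1 -0.6] t 19.975
```

Call:
move_arm(motion=[[0,0,0.004,0.016,-0.0794,0,0.045],[0,0,0.004,0.016,-0.0794,0,0.045],[0,0,0.004,0.016,-0.0794,0.02,0.045],[0,0,0.004,0.016,-0.0794,0.06,0.045],[0,0,0.004,0.016,-0.0794,0.06,0.045],[0,0,0.004,0.016,-0.0794,0.06,0.045]])

```text
clock: 20.72
eef_pos: [693.3, 107.0, 46.3]
tcp_rot: [3.141, 0.001, -0.35]
contact_force: [0.1, 0.2, 0.1]
opening: 0.528
grasp_force: 0.0
```

```bash
python3 -c "
from h import *
go(695,111,5,2.796-np.pi)"
```

```text
rot [ 0.001  0.001 -0.005] shift [ 0.0002 -0.0043  0.0413] | now [693.3 107.   46.3] [ 3.141e+00  1.000e-03 -3.500e-01] open 0.528 grasp 0.0 F [0.1 0.2 0.1] t 20.725
```

Call:
move_arm(motion=[[0,0,-0.005,0.0002,-0.0043,0,0.045],[0,0,-0.005,0.0002,-0.0043,0.02,0.045],[0,0,-0.005,0.0002,-0.0043,0.035,0.045],[0,0,-0.005,0.0002,-0.0043,0.0395,0.045],[0,0,-0.005,0.0002,-0.0043,0.0395,0.045],[0,0,-0.005,0.0002,-0.0043,0.0395,0.045]])

```text
clock: 21.48
eef_pos: [695.7, 112.3, 7.0]
tcp_rot: [-3.141, -0.0, -0.344]
contact_force: [0.4, 0.0, 1.0]
opening: 0.527
grasp_force: 0.0
```

```bash
python3 -c "
from h import *
go(695,111,5,2.796-np.pi)"
```

```text
rot [-0.    -0.     0.001] shift [-0.0002  0.0014  0.002 ] | now [695.7 112.3   7. ] [-3.141 -0.    -0.344] open 0.527 grasp 0.0 F [0.4 0.  1. ] t 21.475
```

Call:
move_arm(motion=[[0,0,0,-0.0002,0.001,0.001,0.045],[0,0,0,-0.0002,0.001,0.001,0.0],[0,0,0,-0.0002,0.001,0.001,0.0],[0,0,0,-0.0002,0.001,0.001,0.0],[0,0,0,-0.0002,0.001,0.001,0.0],[0,0,0,-0.0002,0.001,-0.04,0.0],[0,0,0,-0.0002,0.001,-0.1,0.0],[0,0,0,-0.0002,0.001,-0.1,0.0]], grip_force=70)

```text
clock: 22.48
eef_pos: [698.2, 111.9, 111.9]
tcp_rot: [-3.137, -0.008, -0.344]
contact_force: [-0.1, 0.4, -1.8]
opening: 0.213
grasp_force: 69.7
```

```bash
python3 -c "
from h import *
go(487.2,-297.1,110,0.896)"
```

```text
rot [ 1.00e-03 -9.00e-03 -1.24e+00] shift [-0.0606  0.4562 -0.0005] | now [698.2 111.9 111.9] [-3.137 -0.008 -0.344] open 0.213 grasp 69.7 F [-0.1  0.4 -1.8] t 22.475
```

Call:
move_arm(motion=[[0,0,-1.24,-0.06,0.456,0,0.0],[0,0,-1.24,-0.06,0.456,0,0.0],[0,0,-1.24,-0.06,0.456,0,0.0],[0,0,-1.24,-0.06,0.456,0,0.0],[0,0,-1.24,-0.06,0.456,0,0.0],[0,0,-1.24,-0.06,0.456,0,0.0],[0,0,-1.24,-0.06,0.456,0,0.0],[0,0,-1.24,-0.06,0.456,0,0.0]])

```text
clock: 23.48
eef_pos: [482.2, -299.5, 105.5]
tcp_rot: [-3.14, 0.001, 0.896]
contact_force: [-0.1, -0.1, -1.3]
opening: 0.216
grasp_force: 69.6
```

Run:
```python
from h import *
grab_frame("scene")
go(487.2,-297.1,70,0.896)
```

```text
rot [-0.001  0.002 -0.002] shift [0.0075 0.0018 0.0356] | now [ 481.1 -301.8  105.6] [-3.14e+00  2.00e-03  8.94e-01] open 0.218 grasp 69.6 F [-1.9 -3.2 -1.4] t 23.525
```

Call:
move_arm(motion=[[0,0,0,0.004,0.001,0.02,0.0],[0,0,0,0.004,0.001,0.035,0.0],[0,0,0,0.004,0.001,0.035,0.0],[0,0,0,0.004,0.001,0.035,0.0],[0,0,0,0.004,0.001,0.035,0.0]])

```text
clock: 24.15
eef_pos: [488.2, -295.2, 72.2]
tcp_rot: [3.141, -0.0, 0.896]
contact_force: [0.4, 1.0, -1.3]
opening: 0.21
grasp_force: 69.7
```

Run:
```python
from h import *
p,d=grab_frame("scene");cv2.imwrite("pics/s3.png",cv2.resize(p[150:330,80:280,::-1],None,fx=3,fy=3))
go(487.2,-297.1,10,0.896)
```

```text
rot [ 0.001 -0.     0.   ] shift [-0.0021  0.0003  0.0623] | now [ 488.2 -295.2   72.3] [ 3.141 -0.     0.896] open 0.217 grasp 69.7 F [-0.7 -0.3 -1.8] t 24.2
```

View pics/s3.png

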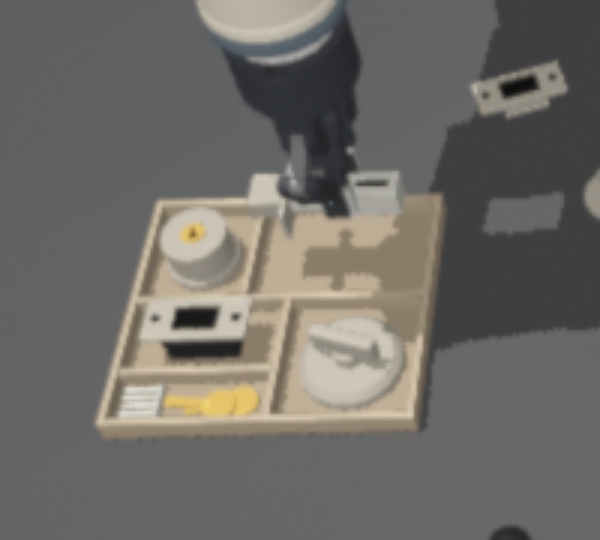

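The other three are seated. The bolt at crop (325,190) is level and aligned with the tray. Lowering.

Call:
move_arm(motion=[[0,0,0,-0.0021,0.0003,0.02,0.0],[0,0,0,-0.0021,0.0003,0.042,0.0],[0,0,0,-0.0021,0.0003,0.047,0.0],[0,0,0,-0.0021,0.0003,0.047,0.0],[0,0,0,-0.0021,0.0003,0.047,0.0]])

```text
clock: 24.82
eef_pos: [487.3, -297.3, 25.6]
tcp_rot: [3.14, -0.0, 0.896]
contact_force: [0.6, 0.5, -0.7]
opening: 0.215
grasp_force: 69.6
```

```bash
python3 -c "
from h import *
go(487.2,-297.1,10,0.896)"
```

```text
rot [ 0.001 -0.    -0.   ] shift [ 0.0001 -0.0002  0.0156] | now [ 487.3 -297.3   25.6] [ 3.14  -0.     0.896] open 0.215 grasp 69.6 F [ 0.6  0.5 -0.7] t 24.825
```

Call:
move_arm(motion=[[0,0,0,0,0,0.008,0.0],[0,0,0,0,0,0.013,0.0],[0,0,0,0,0,0.0155,0.0],[0,0,0,0,0,0.0155,0.0],[0,0,0,0,0,0.0155,0.0]])

```text
clock: 25.45
eef_pos: [486.5, -296.8, 10.2]
tcp_rot: [-3.141, 0.0, 0.896]
contact_force: [-4.6, 2.7, 15.5]
opening: 0.217
grasp_force: 71.9
```

```bash
python3 -c "
from h import *
go(487.2,-297.1,10,0.896)"
```

```text
rot [-0.001  0.    -0.   ] shift [0.0002 0.0007 0.0002] | now [ 486.5 -296.8   10.2] [-3.141  0.     0.896] open 0.217 grasp 71.9 F [-4.6  2.7 15.5] t 25.45
```

On the floor. Release, raise, and move clear of the tray.

Call:
move_arm(motion=[[0,0,0,0,0,-0.001,0.034],[0,0,0,0,0,-0.001,0.034],[0,0,0,0,0,-0.001,0.034],[0,0,0,0,0,-0.04,0.034],[0,0,0,0,0,-0.1,0.034],[0,0,0,0,0,-0.15,0.034],[0,0,0,0,0,-0.15,0.034]])

```text
clock: 26.32
eef_pos: [489.1, -298.4, 163.3]
tcp_rot: [3.134, -0.001, 0.896]
contact_force: [-0.0, -0.3, 0.4]
opening: 0.398
grasp_force: 0.0
```

```bash
python3 -c "
from h import *
go(450,0,170,0.896)"
```

```text
rot [ 0.008 -0.001 -0.   ] shift [ 0.2086 -0.2169 -0.0082] | now [ 489.1 -298.4  163.3] [ 3.134e+00 -1.000e-03  8.960e-01] open 0.398 grasp 0.0 F [-0.  -0.3  0.4] t 26.325
```

Call:
move_arm(motion=[[0,0,0,0.209,-0.217,-0.01,0.034],[0,0,0,0.209,-0.217,-0.01,0.034],[0,0,0,0.209,-0.217,-0.01,0.034],[0,0,0,0.209,-0.217,-0.01,0.034],[0,0,0,0.209,-0.217,-0.01,0.034],[0,0,0,0.209,-0.217,-0.01,0.034],[0,0,0,0.209,-0.217,-0.01,0.034],[0,0,0,0.209,-0.217,-0.01,0.034]])

```text
clock: 27.32
eef_pos: [447.9, 0.8, 168.7]
tcp_rot: [-3.141, 0.001, 0.894]
contact_force: [-0.7, -0.2, 0.2]
opening: 0.398
grasp_force: 0.0
```

Run:
```python
from h import *
p,_=grab_frame("top")
P=cloud("top",median_depth("top",3)); Q=P[170:285,390:505].reshape(-1,3)
def f(k,c,lo,hi,r):
    c=bay(*c);q=Q[(Q[:,2]>lo)&(Q[:,2]<hi)&(np.hypot(*(Q[:,:2]-c).T)<r)];print(k,"bay",c.round(1));show(k,q)
f("bolt",(-37.5,-47.5),22,36,55);f("cyl",(63.5,-47.5),32,45,40);f("turn",(-53.5,41.5),34,48,30);f("box",(47.5,22.5),29,42,45)
go(450,0,170,.896)
cv2.imwrite("pics/top2.png",cv2.resize(p[140:280,258:500,::-1],None,fx=3.3,fy=3.3,interpolation=cv2.INTER_CUBIC))
```

```text
bolt bay [ 479.7 -306.5]
bolt 283 z [22.6 26.3 29.9] mean [ 477.  -308.4] rect [ 486.7 -317.4] [100.5  70.1] 37.0 pca 0.894
cyl bay [ 416.6 -385.4]
cyl 210 z [35.2 37.9 40.8] mean [ 417.2 -384. ] rect [ 417.1 -383.9] [44.8 42.2] 43.6 pca 1.013
turn bay [ 559.2 -349.6]
turn 64 z [37.9 41.6 44.7] mean [ 559.3 -348. ] rect [ 559.3 -348.5] [45.3 10. ] 33.3 pca -2.543
box bay [ 481.3 -416.6]
box 282 z [33.1 36.  39.3] mean [ 480.  -415.1] rect [ 480.3 -415.5] [70.2 32.3] 51.9 pca 0.894
rot [-0.     0.    -0.002] shift [ 0.0005  0.0022 -0.0009] | now [448.    1.  169.1] [-3.141  0.     0.894] open 0.399 grasp 0.0 F [-0.1 -0.9  0.4] t 27.525
```

View pics/top2.png

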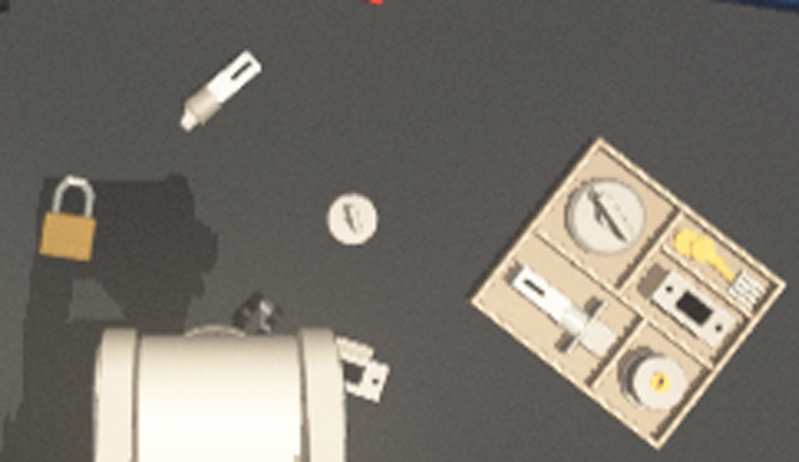

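All four parts sit in their bays at the expected heights: thumb-turn (605,215), bolt (565,310), box strike (695,305) and cylinder (655,380). The visible look-alikes are at their original pixels. Handing in.

```bash
python3 -c "
from rig import order
print(order.sign_off())"
```

```text
the job is handed in; nothing more can be done
None
```

I packed all four deadbolt parts into their bays, each resting on the floor at the expected height, and handed the job in at about 27.5 s; the slim threaded cylinder was hidden behind the arm in the last picture, and the other three look-alikes looked unmoved, the flat strike only partly in view.

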